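# Put the sanding block away in the latched tool case

## Robot

A 6-joint arm with a two-finger parallel gripper is mounted at the origin on a cart in front of the work surface, level with it; the furniture and walls round the work are solid. World frame = base frame: x ahead of the robot, y to its left, z up, the work surface at z = 0. Lengths are in m, angles in rad, forces in N, time in s.
With the tool pointing down it reaches from about 0.275 to 0.75 m from the base axis. Payload 10.2 kg.
Tool frame: the origin (TCP) lies at the very end of the fingers, on their centre line; the grasp point (between the pads) lies 19 mm behind it; z points along the fingers, y is the line along which they close (so a half turn about z gives the same grasp; the last joint's range is limited). The gripper opens to 85 mm and grips with 20 to 120 N. Pads are 22 mm wide; open, the fingers measure 114 mm over their backs; the gripper's body (76 mm by 85 mm) begins 54 mm behind the grasp point. The pads swing forward as they close: fully open they stand 13 mm farther back than shut.
Start: joints at [-1.409, 0.313, 1.498, -0, 1.331, -0.223], TCP at [0.197, -0.487, 0.231] pointing down, gripper open.
Joint ranges: [-2.94, 2.94], [-0.97, 2.17], [0.19, 2.56], [-1.23, 4.37], [0.02, 3.11], [-2.88, 2.88]. Speed limits (rad/s): [2.39, 2.39, 3.01, 3.14, 3.14, 3.14].

## Interface

Orientations are given as a rotation vector (axis times angle).
In Python, from cell import telemetry, cams, sign_off gives the robot as it stands.
- The arm moves only by the tool play_rows, never from a script. Its argument "increments" is a list of rows, each an object with "travel": the shift along the tool's x, y, z in cm, a list of three; "angular": the turn, a rotation vector about the tool's x, y, z in degrees, a list of three; "claw": the finger opening in cm, from 0 to 8.54. A call has 1 to 20 rows; each row is the pose to reach, as a shift and turn from the pose commanded when the call began, along the tool's axes at that moment; what a row does not reach only later rows make up. A row lasts 1/12 s, in which the tool goes at most 41.7 mm and 7.16 degrees, less where a joint would pass 70% of its speed; a pose out of reach is approached as far as the arm can. A call with a gripper value outside its range is refused whole. The fingers move at their own pace and stop on an object; the grip force is fixed at half the most. Time passes only in rows, so rows that repeat a pose let the fingers close. It gives the time, the measured TCP pose, the force, the opening and the grip force at its end, in the units of the state.
- telemetry.get_obs(): the state, without advancing time (a new reading comes with each control period).
- cams.read_camera(name): name is "side" or "top"; returns the picture (420x560x3 uint8, red, green, blue); there is no depth.
- cams.camera_params(name): a dict with "vertical_fov" (degrees; the focal length in pixels is half the picture's height over the tangent of half this angle, whatever the lens; pixels are square), "cx", "cy" (the principal point, pixels), "rvec" (rotation vector, rad) and "tvec" (3), from world to camera coordinates, as OpenCV has them. Camera axes: x right, y down, z forward; pixel columns grow to the right and rows downward; lengths in m; the calibration is good to about 2 mm. A picture is of the moment at which its call begins. camera_params takes no time and is no camera call.
- sign_off(): hands the job in; it is judged then, once.
The state is a dict: "time_s": time; "q": joint angles; "qd": joint speeds; "joint_efforts": joint torques, N m; "eef_pos": TCP position; "ee_rot": TCP orientation; "force": force on the tool from outside, world axes, zero at the start; "moment": the same for the moment, N m; "opening": finger opening in m; "finger_force": force on a finger pad.
Only numpy, scipy, OpenCV 4.12 (cv2) and the standard library are available. Lean on these libraries where they do the work, as an engineer would, in place of code of your own. Each camera call takes 0.05 s, during which the arm holds its last target. There are 200 camera calls.

## Task

Swing the case's red-tabbed latch lever out towards you until it is well clear, then raise the blue lid until it stands upright by itself. Take the walnut block off the sloping rest and lay it flat, same side up, fully down in the empty pocket of the case; leave the lid standing open and the latch swung out, and leave the mug and the other loose things, also those already packed, where they are.

Things in the scene. Friction and masses are not known exactly. Their poses are not given: they have to be found in the camera images.
- tool_case: Blue tool case, aluminium corners, fast to the bench. Origin under its centre; +x to its hinge side, -x its front (latch, handle), z up. Box 170 (x) x 250 (y) x 52 mm high, walls 5 mm, floor inside at z = 5 mm, black insert up to z = 19 mm with an empty pocket, one with a walnut bar (centre y +51 mm) and one with a whetstone (y +96 mm). Lid 10 mm thick; shut, its top is at z = 63 mm.
- empty_pocket (a point): Centre of the floor of the empty pocket, [0, -55, 5] mm in the case's frame, same axes. The pocket is 142 mm long along the case's x, 56 mm wide along its y and 14 mm deep. Above the insert there is free room to the case wall 65 mm away at -y and to the walnut bar 90 mm away at +y.
- latch (a joint): Latch lever on the front of the case, rad: 0 = upright, its hook over the lid's striker lip, holding the lid shut; grows as it swings out towards the front and down; limit 1.7. The lid is free from about 0.6; friction keeps the lever where it is left.
- latch_pivot (a point): Hinge of the latch lever, at [-94, 70, 26] mm in the case's frame (axes as the case); the lever turns about the case's y axis here.
- latch_tab (a point): Grip point of the latch's red tab; moves with the lever, axes as the case's at latch = 0, turning with it. Tab 7 mm thick (x), 36 mm wide (y), from 12 mm above to 24 mm below this point. Latched it is at [-107, 70, 96] mm in the case's frame, 22 mm in front of the lid's edge, and the tab's top stands 45 mm above the lid. A steel plate below joins it to the pivot.
- lid (a joint): Lid hinge, rad: 0 = shut, 1.57 = upright, limit 1.75. A stiff hinge: the lid stays where it is left.
- lid_hinge (a point): Middle of the lid's hinge axis (along the case's y), at [88, 0, 52] mm in the case's frame.
- lid_handle (a point): Middle of the lid's round steel handle bar, which runs along the case's y: 10 mm thick, 90 mm free length, its axis 40 mm in front of the lid's front edge (a leg at either end joins it to the lid). Shut, it is at [-125, -45, 57.5] mm in the case's frame, 213 mm from the hinge axis; it moves with the lid.
- walnut_block: Dark walnut block, 46 (x) x 128 (y, its length) x 34 mm (z), 0.13 kg. Origin at the centre of its 46 x 128 underside, z towards its top face. At the start it lies on the sloping rest, its long axis up the 35 degree slope.
- rest: Pale wooden sloping rest fast to the bench, base 90 (x) x 150 (y) x 8 mm; origin under its centre. Its 64 mm wide board rises along its own +y at 35 degrees, the board's middle 66 mm above the bench; side lips stand 8 mm above the board, outer width 64 mm; the stop at the lower end stands 16 mm above the board.
- walnut_bar: Walnut bar 32 x 138 x 30 mm, packed in the case already; origin at the centre of its underside, length along y. Leave it.
- whetstone: Pale blue whetstone 26 x 98 x 12 mm, packed in the case already; origin at the centre of its underside, length along y. Leave it.
- mug: Grey mug, 83 mm across, 92 mm tall, with a handle; stands loose between the case and the rest, origin under its centre. Leave it.
- tape_puck: Roll of white tape, 41 mm across, 15 mm tall, loose between the case and the rest; origin under its centre. Leave it.
- marker: Black marker, 123 x 16 mm, loose on the bench; origin at the middle of its underside. Leave it.

How it is judged:
On the way, in this order (a step that is already met when the one before it is completed fails the run):
1. the latch lever is swung out (0.9 rad or more) while the lid is still shut (value of joint latch above 0.9 rad and value of joint lid below 0.15 rad), for 0.2 s.
2. the lid is raised to 1.35 rad or more (value of joint lid above 1.35 rad), for 0.2 s.
At the end, for the whole second after the job is handed in: The walnut block lies at rest, flat and right side up (within 0.08 rad) on the floor of the empty pocket (underside within 4 mm of it, centre within 10 mm, length along the pocket within 0.1 rad), the lid stands open at 1.35 rad or more, the latch is swung out 0.9 rad or more (value of joint lid above 1.35 rad and value of joint latch above 0.9 rad and z of walnut_block in the frame of tool_case below 0.009 m and horizontal distance between walnut_block and empty_pocket below 0.01 m and angle between the y axis of walnut_block and the x axis of tool_case, either way round below 0.1 rad and angle between walnut_block's own z axis and vertical below 0.08 rad and linear speed of walnut_block below 0.02 m/s); the robot touches nothing.
It fails at once if mug, tape, marker, walnut bar or whetstone is moved more than 30 mm (distance of any of mug, tape_puck, marker, walnut_bar, whetstone from where it was at the start of the episode above 0.03 m).
It also fails if it takes over 72 s, if anything falls off the work surface, if the arm or the gripper's body presses on something with over 40 N, if the wrist force passes 120 N, or if a joint passes its speed limit or range.

## Working session

There is one attempt and no reset: what is moved stays moved. The work goes in short steps, Python scripts to look and compute and a tool call to move; the robot and the scene stay as the last step left them, time stands still between calls to the robot, and variables do not carry over. Pictures are saved under pics/ and viewed, at most 10 in all, crops included, and the job is handed in when it is done.

Besides the shell and the picture viewer there is one more tool, called after "Emit:" by a JSON object that holds its "api" and its "payload", one argument or row to a line. play_rows: Moves the arm, as the interface text tells. Its arguments: {"type":"object","properties":{"increments":{"type":"array","items":{"type":"object","properties":{"travel":{"type":"array","items":{"type":"number"}},"angular":{"type":"array","items":{"type":"number"}},"claw":{"type":"number"}}}}},"required":["increments"]}

```bash
mkdir -p pics; ls; python3 - <<'E'
from cell import telemetry, cams
import cv2
for n in("side","top"):
    im=cams.read_camera(n); p=cams.camera_params(n); print(n,p)
    cv2.imwrite(f"pics/{n}0.png",cv2.resize(im[:,:,::-1],(800,600),interpolation=cv2.INTER_CUBIC))
print(telemetry.get_obs())
E
```

```text
pics
side {'vertical_fov': 53.734877140144825, 'cx': 278.79375297448104, 'cy': 205.9773117026118, 'rvec': array([ 0.54787009, -2.55662568,  1.31226808]), 'tvec': array([0.47283947, 0.22867253, 0.96722995])}
top {'vertical_fov': 56.30613365831931, 'cx': 276.0203741912991, 'cy': 211.20422582670204, 'rvec': array([ 2.14236582, -2.10274209,  0.22291143]), 'tvec': array([-0.09944518,  0.56179103,  0.89494876])}
{'time_s': 0.1, 'q': array([-1.40940071e+00,  3.13360010e-01,  1.49833137e+00,  1.06432800e-06,
        1.33103355e+00, -2.23393582e-01]), 'qd': array([ 0.00190899, -0.00123696, -0.00040885,  0.00017802, -0.00164891,
       -0.00061694]), 'joint_efforts': array([ 2.98554616e-03, -4.12897396e+01, -2.60144395e+01, -1.10045207e-04,
        3.02319007e-03, -3.12999589e-06]), 'eef_pos': array([ 0.19702052, -0.48638331,  0.23082093]), 'ee_rot': array([-3.08251695e+00, -6.00486700e-01, -5.67275205e-05]), 'force': array([-0.34290197, -0.27297308, -0.07020179]), 'moment': array([-0.02759551, -0.01091491, -0.00178091]), 'finger_force': 0.0, 'opening': 0.08521938536851786}
```

View pics/side0.png

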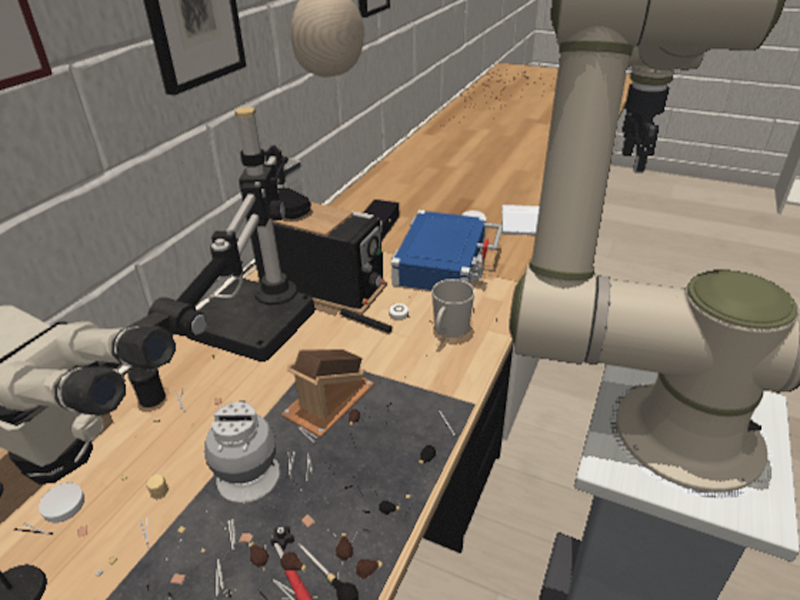

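View pics/top0.png

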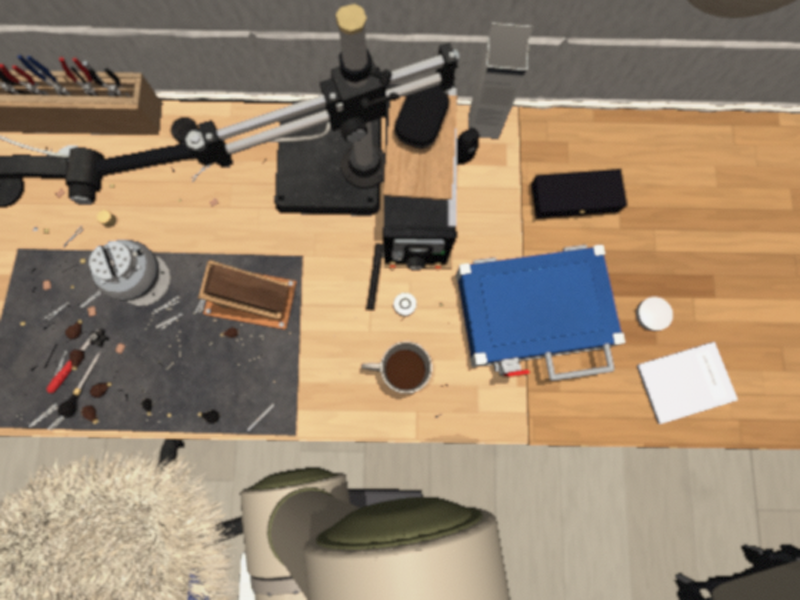

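The top view shows the case at (460–620, 250–380), with its latch at (512,368) and handle at (580,370). It also shows the block on the rest at (248,290), and the mug, tape and marker between the two. I'll enlarge those areas next.

```bash
cat > h.py <<'E'
import numpy as np, cv2
from cell import telemetry, cams
from scipy.spatial.transform import Rotation as R
def K(n):
    p=cams.camera_params(n); f=210/np.tan(np.radians(p['vertical_fov']/2))
    return np.array([[f,0,p['cx']],[0,f,p['cy']],[0,0,1]]),p['rvec'],p['tvec']
def proj(n,P):
    k,r,t=K(n); return cv2.projectPoints(np.asarray(P,float).reshape(-1,3),r,t,k,None)[0][:,0]
def plane(n,uv,z):
    k,r,t=K(n); M=cv2.Rodrigues(r)[0]; c=-M.T@t
    d=(M.T@np.linalg.inv(k)@np.c_[np.atleast_2d(uv),np.ones(len(np.atleast_2d(uv)))].T).T
    return c+d*((z-c[2])/d[:,2])[:,None]
def crop(n,im,boxes,out,W=800,H=600):
    # boxes: list (x0,y0,w,h,scale) side by side
    tiles=[cv2.resize(im[y:y+h,x:x+w,::-1],None,fx=s,fy=s,interpolation=cv2.INTER_CUBIC) for x,y,w,h,s in boxes]
    hh=max(t.shape[0] for t in tiles)
    cv2.imwrite(out,np.hstack([cv2.copyMakeBorder(t,0,hh-t.shape[0],0,0,0) for t in tiles]))
def tool(P,rv=None):
    "world target pos -> travel cm in current tool frame; rv target R -> angular deg"
    o=telemetry.get_obs(); T=R.from_rotvec(o['ee_rot'])
    print('travel',np.round(T.inv().apply(np.asarray(P)-o['eef_pos'])*100,2))
    if rv is not None: print('ang',np.round((T.inv()*rv).as_rotvec(degrees=True),2))
E
python3 - <<'E'
from h import *
crop("top",cams.read_camera("top"),[(318,168,122,110,4),(134,176,78,58,4)],"pics/t1.png")
crop("side",cams.read_camera("side"),[(270,142,90,70,5),(194,238,70,72,5)],"pics/s1.png")
E
```

```text
(no output)
```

View pics/t1.png

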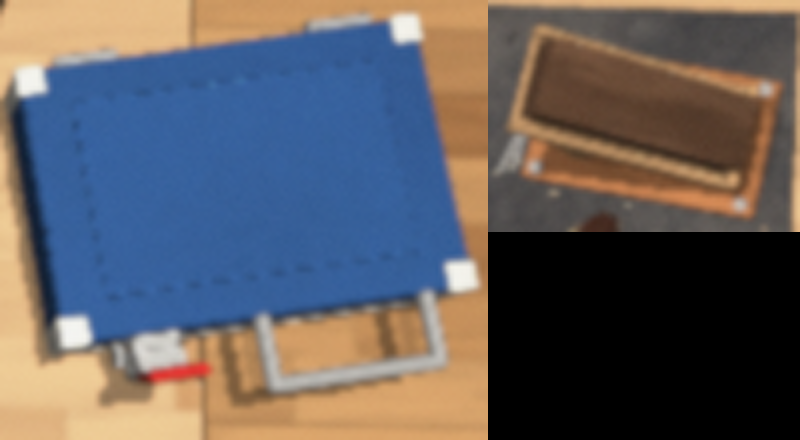

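View pics/s1.png

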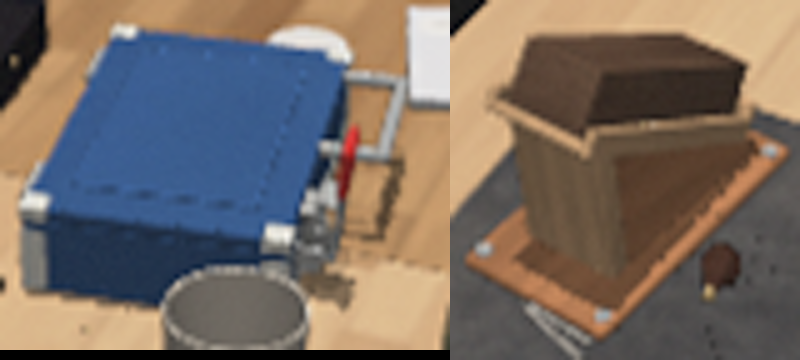

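```bash
cat > fit.py <<'E'
from h import *
from scipy.optimize import least_squares as LS
def nat(x,y,x0,ox,oy,s): return ((x-x0+.5)/s-.5+ox,(y+.5)/s-.5+oy)
T=lambda x,y:nat(x,y,0,318,168,4); S=lambda x,y:nat(x,y,0,270,142,5)
T2=lambda x,y:nat(x,y,488,134,176,4); S2=lambda x,y:nat(x,y,450,194,238,5)
def W(p,q): c,s=np.cos(p[2]),np.sin(p[2]); return np.array([p[0]+c*q[0]-s*q[1],p[1]+s*q[0]+c*q[1],q[2]])
case=[("top",T(14,70),(85,125,63)),("top",T(419,14),(85,-125,63)),("top",T(480,287),(-85,-125,63)),("top",T(57,349),(-85,125,63)),
("top",T(359,373),(-125,-45,57.5)),("side",S(20,203),(85,125,63)),("side",S(293,232),(-85,125,63)),("side",S(112,25),(85,-125,63)),("side",S(347,62),(-85,-125,63))]
r=lambda p,L=case: np.concatenate([proj(n,W(p,np.array(q)/1e3))[0]-uv for n,uv,q in L])
f=LS(r,[.5,-.25,.1],loss='soft_l1'); print('case',f.x, f.x[2]*57.3); print(r(f.x).reshape(-1,2).round(1).tolist())
base=[("top",T2(777,82),(45,-75,8)),("top",T2(752,216),(-45,-75,8)),("top",T2(524,178),(-45,75,8)),("side",S2(466,262),(45,75,8)),("side",S2(602,338),(-45,75,8)),("side",S2(788,150),(-45,-75,8))]
blk=[("top",T2(541,38),(23,64,34)),("top",T2(761,92),(23,-64,34)),("side",S2(527,38),(23,64,34)),("side",S2(683,35),(23,-64,34)),("side",S2(606,72),(-23,64,34)),("side",S2(747,67),(-23,-64,34))]
A=R.from_euler('x',35,degrees=True)
def rb(p):
    o=[]
    for n,uv,q in blk:
        v=A.apply(np.array(q)/1e3)+[p[5],p[3],p[4]]
        o.append(proj(n,W(p,v))[0]-uv)
    return np.concatenate([r(p,base)]+o)
g=LS(rb,[.5,.25,-.1,0,.066,0],loss='soft_l1'); print('rest',g.x); print(rb(g.x).reshape(-1,2).round(1).tolist())
for n in [(-107,70,96),(-94,70,26),(-125,-45,57.5),(0,-55,5)]: print(n,W(f.x,np.array(n)/1e3).round(4))
print('blk org',W(g.x,g.x[[5,3,4]]))
print('mug rim', plane("top",[(405/1.4286,368/1.4286)],.092))
E
python3 fit.py
```

```text
case [ 0.56566425 -0.33705737  0.16533507] 9.473699495767178
[[0.7, 0.2], [-0.9, 0.1], [-0.6, -0.4], [2.2, -0.6], [-0.2, -0.2], [0.3, 0.8], [-0.6, 1.9], [0.9, 0.4], [0.9, -2.0]]
rest [ 5.77350380e-01  1.70315841e-01 -1.45377348e-01 -2.21343820e-04
  6.66500169e-02 -1.55559394e-03]
[[0.6, -0.7], [-0.2, 0.0], [-1.5, -0.1], [-0.5, 0.1], [0.9, 0.0], [0.6, -0.4], [1.7, -0.3], [-1.7, 1.1], [0.0, 0.1], [-1.0, -0.3], [-0.3, 0.4], [0.6, -0.5]]
(-107, 70, 96) [ 0.4486 -0.2856  0.096 ]
(-94, 70, 26) [ 0.4614 -0.2835  0.026 ]
(-125, -45, 57.5) [ 0.4498 -0.402   0.0575]
(0, -55, 5) [ 0.5747 -0.3913  0.005 ]
blk org [0.57577913 0.17032218 0.06665002]
mug rim [[ 0.44897621 -0.10748217  0.092     ]]
```

The top crop gives the lid corners, red tab (180,373) and handle bar (359,373). The side crop confirms the lid corners and the block's top face. Both fits agree to about 1–2 px, so I'll move to a point above the latch.

```bash
cat >> h.py <<'E'
CASE=(0.56566,-0.33706,0.16534); REST=(0.5769,0.1703,-0.1454)
def W(p,q):
    q=np.array(q)/1e3; c,s=np.cos(p[2]),np.sin(p[2]); return np.array([p[0]+c*q[0]-s*q[1],p[1]+s*q[0]+c*q[1],q[2]])
def down(az,tilt=0,about=None):
    "tool z down, tool x at azimuth az (rad)"
    return R.from_euler('z',az)*R.from_euler('x',np.pi)
E
python3 - <<'E'
from h import *
tool(W(CASE,(-86,70,125)),down(CASE[2]))
E
```

```text
travel [32.9  -8.71 10.61]
ang [-4.000e-02 -1.000e-02  1.258e+01]
```

Emit:
{"api": "play_rows", "payload": {
  "increments": [
    {"travel":[8,-2,1],"angular":[0,0,5],"claw":0},
    {"travel":[12,-3,2],"angular":[0,0,12.6],"claw":0},
    {"travel":[16,-4.5,3],"angular":[0,0,12.6],"claw":0},
    {"travel":[20,-5.5,4],"angular":[0,0,12.6],"claw":0},
    {"travel":[24,-6.5,5],"angular":[0,0,12.6],"claw":0},
    {"travel":[28,-7.5,6],"angular":[0,0,12.6],"claw":0},
    {"travel":[31,-8.2,7],"angular":[0,0,12.6],"claw":0},
    {"travel":[32.9,-8.7,8],"angular":[0,0,12.6],"claw":0},
    {"travel":[32.9,-8.7,9.5],"angular":[0,0,12.6],"claw":0},
    {"travel":[32.9,-8.7,10.6],"angular":[0,0,12.6],"claw":0},
    {"travel":[32.9,-8.7,10.6],"angular":[0,0,12.6],"claw":0},
    {"travel":[32.9,-8.7,10.6],"angular":[0,0,12.6],"claw":0}
  ]
}}

```text
time_s: 1.2
eef_pos: [0.4688, -0.2829, 0.1253]
ee_rot: [-3.131, -0.258, 0.001]
force: [0.4, -1.2, 0.3]
opening: 0.0001
finger_force: 0.0
```

```bash
python3 - <<'E'
from h import *
tool(W(CASE,(-86,70,84)),down(CASE[2])); print(telemetry.get_obs()['q'].round(2))
crop("s",cams.read_camera("side"),[(270,112,110,100,4)],"pics/s2.png")
im=cams.read_camera("top")
a=cv2.resize(im[168:278,318:440,::-1],None,fx=3.3,fy=3.3,interpolation=2); b=cv2.imread("pics/s2.png"); h=min(a.shape[0],b.shape[0])
cv2.imwrite("pics/c2.png",np.hstack([a[:h,:360],b[:h]]))
E
```

```text
travel [ 0.06 -0.06  4.13]
ang [-0.03  0.04 -0.04]
[-0.76  0.47  1.57 -0.    1.11  0.65]
```

View pics/c2.png

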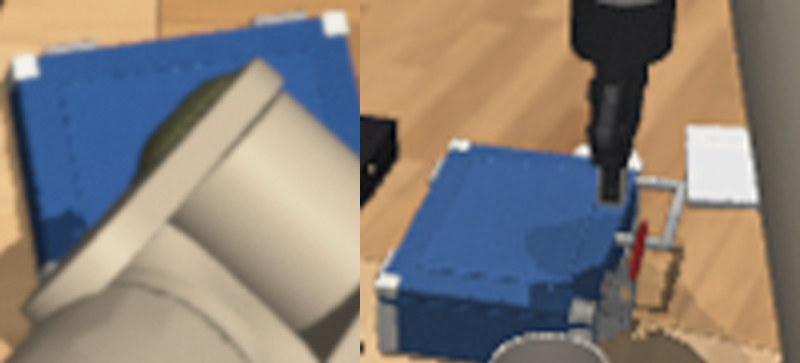

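The side crop shows the closed fingertip at (612,205), just behind the red tab at (640,245). I'll go down and sweep the lever along its arc.

Emit:
{"api": "play_rows", "payload": {
  "increments": [
    {"travel":[0,0,2],"angular":[0,0,0],"claw":0},
    {"travel":[0,0,4.1],"angular":[0,0,0],"claw":0},
    {"travel":[0,0,4.1],"angular":[0,0,0],"claw":0},
    {"travel":[-0.7,0,4.1],"angular":[0,0,0],"claw":0},
    {"travel":[-1.5,0,4.35],"angular":[0,0,0],"claw":0},
    {"travel":[-2.3,0,4.65],"angular":[0,0,0],"claw":0},
    {"travel":[-3.0,0,5.1],"angular":[0,0,0],"claw":0},
    {"travel":[-3.75,0,5.65],"angular":[0,0,0],"claw":0},
    {"travel":[-4.3,0,6.3],"angular":[0,0,0],"claw":0},
    {"travel":[-4.85,0,7.05],"angular":[0,0,0],"claw":0},
    {"travel":[-5.15,0,7.9],"angular":[0,0,0],"claw":0},
    {"travel":[-5.45,0,8.7],"angular":[0,0,0],"claw":0},
    {"travel":[-5.6,0,9.6],"angular":[0,0,0],"claw":0},
    {"travel":[-5.6,0,9.6],"angular":[0,0,0],"claw":0},
    {"travel":[-5.6,0,9.6],"angular":[0,0,0],"claw":0}
  ]
}}

```text
time_s: 2.55
eef_pos: [0.4137, -0.2914, 0.0283]
ee_rot: [-3.13, -0.258, 0.001]
force: [0.7, -0.1, -0.7]
opening: -0.0004
finger_force: 0.0
```

Emit:
{"api": "play_rows", "payload": {
  "increments": [
    {"travel":[0,0,-3],"angular":[0,0,0],"claw":1},
    {"travel":[0,0,-7],"angular":[0,0,0],"claw":2},
    {"travel":[-1,3,-11],"angular":[0,0,0],"claw":4},
    {"travel":[-2,6,-14],"angular":[0,0,0],"claw":4},
    {"travel":[-4,9,-14],"angular":[0,0,-7],"claw":4},
    {"travel":[-6,11.5,-14],"angular":[0,0,-14],"claw":4},
    {"travel":[-6,11.5,-14],"angular":[0,0,-21],"claw":4},
    {"travel":[-6,11.5,-14],"angular":[0,0,-28],"claw":4}
  ]
}}

```text
time_s: 3.22
eef_pos: [0.3731, -0.4165, 0.1692]
ee_rot: [2.973, 1.014, 0.001]
force: [0.5, 1.0, 0.3]
opening: 0.0401
finger_force: 0.0
```

```bash
python3 - <<'E'
from h import *
b=W(CASE,(-125,-45,57.5)); 
for t in (30,40):
    Rt=R.from_rotvec(np.radians(-t)*np.array([-np.sin(CASE[2]),np.cos(CASE[2]),0]))*down(CASE[2]+np.pi/2)
    d=Rt.apply([0,0,1]); print(t,'z',d,'y',Rt.apply([0,1,0])); 
    for back in (.08,-.013): tool(b+d*-back,Rt)
o=telemetry.get_obs(); print(o['q'].round(2))
ims=[cams.read_camera(n) for n in("side","top")]
a=cv2.resize(ims[1][168:288,318:440,::-1],None,fx=3.2,fy=3.2,interpolation=2); b=cv2.resize(ims[0][112:232,270:390,::-1],None,fx=3.2,fy=3.2,interpolation=2)
cv2.imwrite("pics/c3.png",np.hstack([a,b]))
E
```

```text
30 z [ 0.49318123  0.08229385 -0.8660254 ] y [0.85421494 0.14253713 0.5       ]
travel [3.43 1.64 4.25]
ang [-26.96  16.18 -60.33]
travel [ 7.52  3.83 12.31]
ang [-26.96  16.18 -60.33]
40 z [ 0.63402156  0.10579494 -0.76604444] y [0.75559748 0.1260815  0.64278761]
travel [2.42 1.1  5.05]
ang [-35.93  21.55 -59.18]
travel [ 7.69  3.92 12.18]
ang [-35.93  21.55 -59.18]
[-1.05  0.44  1.48  0.    1.22 -0.14]
```

View pics/c3.png

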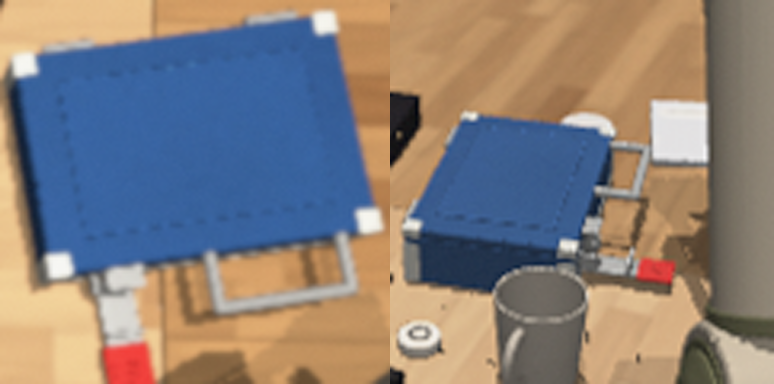

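Both views show the lever lying out flat, with the red tab at (130,365) left and (655,270) right, and the lid still shut. Next I'll pre-grasp the handle with a 40° tilt.

Emit:
{"api": "play_rows", "payload": {
  "increments": [
    {"travel":[2.4,1.1,1],"angular":[-6,3.6,-10],"claw":4},
    {"travel":[2.4,1.1,2],"angular":[-9,5.4,-15],"claw":4},
    {"travel":[2.4,1.1,3],"angular":[-12,7.2,-20],"claw":4},
    {"travel":[2.4,1.1,4],"angular":[-18,10.8,-30],"claw":4},
    {"travel":[2.4,1.1,5],"angular":[-24,14.4,-40],"claw":4},
    {"travel":[2.4,1.1,5],"angular":[-30,18,-50],"claw":4},
    {"travel":[2.4,1.1,5],"angular":[-36,21.5,-59.2],"claw":4},
    {"travel":[2.4,1.1,5],"angular":[-36,21.5,-59.2],"claw":4},
    {"travel":[2.4,1.1,5],"angular":[-36,21.5,-59.2],"claw":4},
    {"travel":[2.4,1.1,5],"angular":[-36,21.5,-59.2],"claw":4},
    {"travel":[2.4,1.1,5],"angular":[-36,21.5,-59.2],"claw":4},
    {"travel":[2.4,1.1,5],"angular":[-36,21.5,-59.2],"claw":4},
    {"travel":[2.4,1.1,5],"angular":[-36,21.5,-59.2],"claw":4}
  ]
}}

```text
time_s: 4.4
eef_pos: [0.3995, -0.4092, 0.119]
ee_rot: [1.689, 1.975, 0.719]
force: [0.4, -0.1, 0.0]
opening: 0.04
finger_force: 0.0
```

```bash
python3 - <<'E'
from h import *
b=W(CASE,(-125,-45,57.5)); t=40
Rt=R.from_rotvec(np.radians(-t)*np.array([-np.sin(CASE[2]),np.cos(CASE[2]),0]))*down(CASE[2]+np.pi/2)
tool(b+Rt.apply([0,0,.015]),Rt); print(telemetry.get_obs()['q'].round(2))
h=W(CASE,(88,-45,52))
r=213.1;a0=np.arctan2(5.5,213)
b0=np.array([-213,5.5])
for th in np.arange(.1,1.66,.1):   # arc in tool frame, from bar start
    c,s=np.cos(th),np.sin(th)
    x=b0[0]*c+b0[1]*s; z=-b0[0]*s+b0[1]*c
    d=W(CASE,(88+x,-45,52+z))-b
    print(round(th,2),(Rt.inv().apply(d)*100).round(2))
E
```

```text
travel [-0.09 -0.05  9.48]
ang [-0.1   0.2  -0.48]
[-1.31  0.46  1.78  0.85  1.01 -1.98]
0.1 [ 0.    1.49 -1.52]
0.2 [-0.    3.12 -2.89]
0.3 [ 0.    4.88 -4.09]
0.4 [ 0.    6.76 -5.1 ]
0.5 [ 0.    8.72 -5.93]
0.6 [ 0.   10.76 -6.55]
0.7 [ 0.   12.85 -6.97]
0.8 [ 0.   14.97 -7.17]
0.9 [ 0.   17.1  -7.16]
1.0 [ 0.   19.21 -6.95]
1.1 [ 0.   21.3  -6.52]
1.2 [ 0.   23.33 -5.88]
1.3 [ 0.   25.29 -5.04]
1.4 [ 0.   27.16 -4.02]
1.5 [ 0.   28.91 -2.81]
1.6 [ 0.   30.54 -1.43]
```

Emit:
{"api": "play_rows", "payload": {
  "increments": [
    {"travel":[0,0,3],"angular":[0,0,0],"claw":4},
    {"travel":[-0.1,0,6],"angular":[0,0,0],"claw":4},
    {"travel":[-0.1,0,8],"angular":[0,0,0],"claw":4},
    {"travel":[-0.1,0,9.5],"angular":[0,0,0],"claw":4},
    {"travel":[-0.1,0,9.5],"angular":[0,0,0],"claw":3},
    {"travel":[-0.1,0,9.5],"angular":[0,0,0],"claw":2},
    {"travel":[-0.1,0,9.5],"angular":[0,0,0],"claw":1.2},
    {"travel":[-0.1,0,9.5],"angular":[0,0,0],"claw":0.5},
    {"travel":[-0.1,0,9.5],"angular":[0,0,0],"claw":0.5},
    {"travel":[-0.1,0,9.5],"angular":[0,0,0],"claw":0.5}
  ]
}}

```text
time_s: 5.23
eef_pos: [0.459, -0.4007, 0.047]
ee_rot: [1.683, 1.978, 0.717]
force: [-6.0, 0.9, -0.2]
opening: 0.0078
finger_force: 58.8
```

Emit:
{"api": "play_rows", "payload": {
  "increments": [
    {"travel":[0,0.7,-0.75],"angular":[0,0,0],"claw":0.5},
    {"travel":[0,1.5,-1.5],"angular":[0,0,0],"claw":0.5},
    {"travel":[0,2.3,-2.25],"angular":[0,0,0],"claw":0.5},
    {"travel":[0,3.1,-2.9],"angular":[0,0,0],"claw":0.5},
    {"travel":[0,4,-3.5],"angular":[0,0,0],"claw":0.5},
    {"travel":[0,4.9,-4.1],"angular":[0,0,0],"claw":0.5},
    {"travel":[0,4.9,-4.1],"angular":[0,0,0],"claw":0.5}
  ]
}}

```text
time_s: 5.82
eef_pos: [0.4701, -0.3989, 0.112]
ee_rot: [1.68, 1.98, 0.716]
force: [-16.4, 2.0, 5.0]
opening: 0.0073
finger_force: 59.5
```

Emit:
{"api": "play_rows", "payload": {
  "increments": [
    {"travel":[0,0.8,-0.6],"angular":[0,0,0],"claw":0.5},
    {"travel":[0,1.75,-1.1],"angular":[0,0,0],"claw":0.5},
    {"travel":[0,2.7,-1.6],"angular":[0,0,0],"claw":0.5},
    {"travel":[0,3.7,-1.97],"angular":[0,0,0],"claw":0.5},
    {"travel":[0,4.75,-2.3],"angular":[0,0,0],"claw":0.5},
    {"travel":[0,5.75,-2.6],"angular":[0,0,0],"claw":0.5},
    {"travel":[0,6.8,-2.8],"angular":[0,0,0],"claw":0.5},
    {"travel":[0,7.85,-3.0],"angular":[0,0,0],"claw":0.5},
    {"travel":[0,8.9,-3.15],"angular":[0,0,0],"claw":0.5},
    {"travel":[0,9.95,-3.2],"angular":[0,0,0],"claw":0.5},
    {"travel":[0,9.95,-3.2],"angular":[0,0,0],"claw":0.5}
  ]
}}

```text
time_s: 6.73
eef_pos: [0.5266, -0.3896, 0.201]
ee_rot: [1.679, 1.977, 0.717]
force: [-5.0, 0.5, 6.8]
opening: 0.0073
finger_force: 60.6
```

Emit:
{"api": "play_rows", "payload": {
  "increments": [
    {"travel":[0,1.05,0],"angular":[0,0,0],"claw":0.5},
    {"travel":[0,2.1,0],"angular":[0,0,0],"claw":0.5},
    {"travel":[0,3.2,0.1],"angular":[0,0,0],"claw":0.5},
    {"travel":[0,4.25,0.2],"angular":[0,0,0],"claw":0.5},
    {"travel":[0,5.3,0.4],"angular":[0,0,0],"claw":0.5},
    {"travel":[0,6.3,0.65],"angular":[0,0,0],"claw":0.5},
    {"travel":[0,7.35,0.95],"angular":[0,0,0],"claw":0.5},
    {"travel":[0,8.35,1.3],"angular":[0,0,0],"claw":0.5},
    {"travel":[0,9.35,1.7],"angular":[0,0,0],"claw":0.5},
    {"travel":[0,10.3,2.1],"angular":[0,0,0],"claw":0.5},
    {"travel":[0,11.25,2.6],"angular":[0,0,0],"claw":0.5},
    {"travel":[0,12.2,3.15],"angular":[0,0,0],"claw":0.5},
    {"travel":[0,12.2,3.15],"angular":[0,0,0],"claw":0.5}
  ]
}}

```text
time_s: 7.82
eef_pos: [0.6391, -0.3714, 0.2544]
ee_rot: [1.679, 1.976, 0.718]
force: [1.6, -1.4, 5.9]
opening: 0.0075
finger_force: 59.5
```

Emit:
{"api": "play_rows", "payload": {
  "increments": [
    {"travel":[0,0.9,0.6],"angular":[0,0,0],"claw":0.5},
    {"travel":[0,1.75,1.2],"angular":[0,0,0],"claw":0.5},
    {"travel":[0,2.4,1.75],"angular":[0,0,0],"claw":0.5},
    {"travel":[0,2.4,1.75],"angular":[0,0,0],"claw":0.5},
    {"travel":[0,2.4,1.75],"angular":[0,0,0],"claw":0.5}
  ]
}}

```text
time_s: 8.23
eef_pos: [0.6679, -0.3667, 0.2559]
ee_rot: [1.68, 1.975, 0.72]
force: [1.0, -1.6, 5.1]
opening: 0.0075
finger_force: 60.3
```

```bash
python3 - <<'E'
from h import *
o=telemetry.get_obs(); p=o['eef_pos']-R.from_rotvec(o['ee_rot']).apply([0,0,.015])
c,s=np.cos(CASE[2]),np.sin(CASE[2]); d=p-W(CASE,(88,-45,52)); x=d[0]*c+d[1]*s; print(x,d[2],np.hypot(x,d[2]),np.pi/2+np.arctan2(x,d[2])+.026,o['q'].round(2))
E
```

```text
-0.0016892562947441756 0.21536711141124382 0.21537373624574663 1.5889528745488133 [-0.84  0.6   1.17  0.67  1.06 -1.25]
```

Emit:
{"api": "play_rows", "payload": {
  "increments": [
    {"travel":[0,0,0],"angular":[0,0,0],"claw":2},
    {"travel":[0,0,0],"angular":[0,0,0],"claw":4},
    {"travel":[0,0,0],"angular":[0,0,0],"claw":4},
    {"travel":[0,0,-2],"angular":[0,0,0],"claw":4},
    {"travel":[0,0,-5],"angular":[0,0,0],"claw":4},
    {"travel":[0,0,-9],"angular":[0,0,0],"claw":6},
    {"travel":[0,-3,-13],"angular":[0,0,0],"claw":8},
    {"travel":[0,-3,-13],"angular":[0,0,0],"claw":8}
  ]
}}

```text
time_s: 8.9
eef_pos: [0.559, -0.3848, 0.3375]
ee_rot: [1.68, 1.975, 0.715]
force: [-0.2, 0.5, 0.6]
opening: 0.0746
finger_force: 0.0
```

```bash
cat >> h.py <<'E'
BR=R.from_euler('z',REST[2])*R.from_euler('x',35,degrees=True)
GB=BR*R.from_euler('z',90,degrees=True)*R.from_euler('x',np.pi)  # tool x up the slope, z into block
BO=np.array([.5765,.1703,.0665])
E
python3 - <<'E'
from h import *
print(GB.as_matrix().round(2))
for d in (.17,.034-.020): tool(BO+BR.apply([0,0,d]),GB)
o=telemetry.get_obs();print(o['eef_pos'],o['q'].round(2))
ims=[cams.read_camera(n) for n in("side","top")]
a=cv2.resize(ims[1][120:290,100:440,::-1],None,fx=2,fy=2,interpolation=2)[:,:]; b=cv2.resize(ims[0][90:260,220:390,::-1],None,fx=2,fy=2,interpolation=2)
cv2.imwrite("pics/c4.png",np.hstack([a[:,230:],b]))
E
```

```text
[[ 0.12  0.99  0.08]
 [ 0.81 -0.14  0.57]
 [ 0.57  0.   -0.82]]
travel [45.29 -2.51 14.81]
ang [33.2  27.48 28.3 ]
travel [53.89 -8.65 26.29]
ang [33.2  27.48 28.3 ]
[ 0.55903009 -0.38478207  0.33750488] [-1.01  0.39  1.27  0.67  1.24 -1.32]
```

View pics/c4.png

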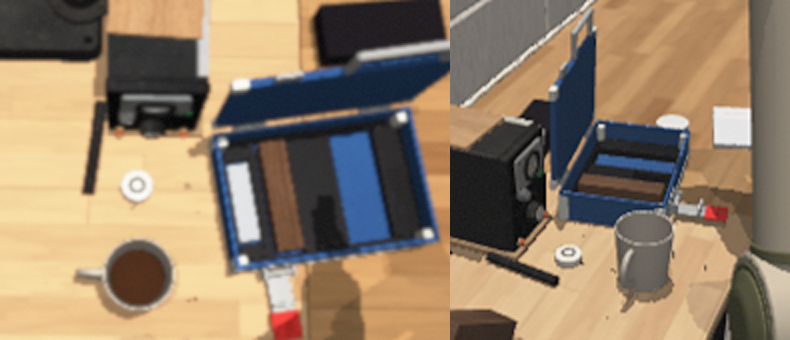

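The lid stands upright, and the empty blue-floored pocket is at (360,185). The bar, whetstone, mug, tape and marker haven't moved. Now the block.

Emit:
{"api": "play_rows", "payload": {
  "increments": [
    {"travel":[4,-0.5,-1],"angular":[3.3,2.7,2.8],"claw":7.5},
    {"travel":[8,-0.8,0],"angular":[6.6,5.5,5.6],"claw":7.5},
    {"travel":[12,-1,2],"angular":[10,8.2,8.5],"claw":7.5},
    {"travel":[16,-1.2,4],"angular":[13.3,11,11.3],"claw":7.5},
    {"travel":[20,-1.4,5.5],"angular":[16.6,13.7,14.1],"claw":7.5},
    {"travel":[24,-1.6,7],"angular":[20,16.5,17],"claw":7.5},
    {"travel":[28,-1.8,8.5],"angular":[23,19.2,19.8],"claw":7.5},
    {"travel":[32,-2,10],"angular":[26.5,22,22.6],"claw":7.5},
    {"travel":[36,-2.2,11.5],"angular":[30,24.7,25.5],"claw":7.5},
    {"travel":[40,-2.3,13],"angular":[33.2,27.5,28.3],"claw":7.5},
    {"travel":[43,-2.5,14.2],"angular":[33.2,27.5,28.3],"claw":7.5},
    {"travel":[45.3,-2.5,14.8],"angular":[33.2,27.5,28.3],"claw":7.5},
    {"travel":[45.3,-2.5,14.8],"angular":[33.2,27.5,28.3],"claw":7.5},
    {"travel":[45.3,-2.5,14.8],"angular":[33.2,27.5,28.3],"claw":7.5}
  ]
}}

```text
time_s: 10.17
eef_pos: [0.564, 0.0779, 0.2034]
ee_rot: [-2.012, -1.746, -0.634]
force: [0.1, -1.1, -0.6]
opening: 0.0757
finger_force: 0.0
```

```bash
python3 - <<'E'
from h import *
for d in (.06,.034-.020): tool(BO+BR.apply([0,0,d]),GB)
print(telemetry.get_obs()['q'].round(2))
ims=[cams.read_camera(n) for n in("side","top")]
b=cv2.resize(ims[0][200:320,180:290,::-1],None,fx=4,fy=4,interpolation=2); a=cv2.resize(ims[1][160:280,130:215,::-1],None,fx=4,fy=4,interpolation=2)
cv2.imwrite("pics/c5.png",np.hstack([a,b]))
E
```

```text
travel [-0.26 -0.03 10.56]
ang [-0.41 -0.24  0.11]
travel [-0.28  0.   15.16]
ang [-0.41 -0.24  0.11]
[-0.34  0.43  1.53  0.62  1.37 -0.38]
```

View pics/c5.png

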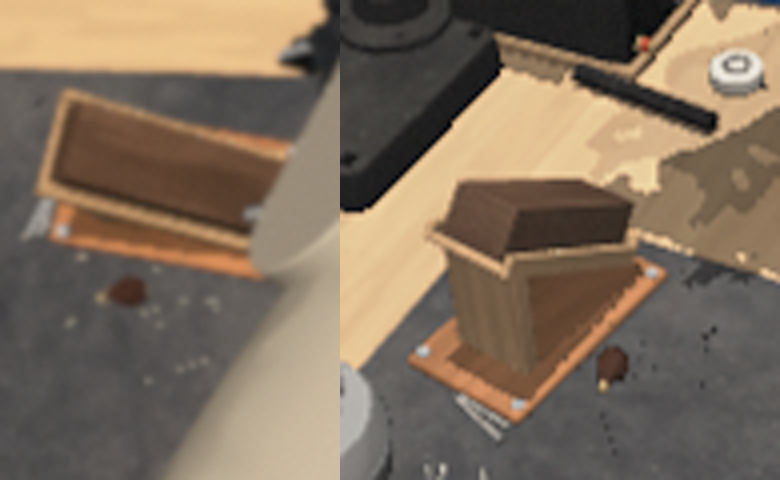

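The block still lies on the rest, so I'll descend onto it.

Emit:
{"api": "play_rows", "payload": {
  "increments": [
    {"travel":[-0.3,0,4],"angular":[-0.4,-0.2,0],"claw":7.5},
    {"travel":[-0.3,0,8],"angular":[-0.4,-0.2,0],"claw":7.5},
    {"travel":[-0.3,0,11],"angular":[-0.4,-0.2,0],"claw":7.5},
    {"travel":[-0.3,0,13],"angular":[-0.4,-0.2,0],"claw":7.5},
    {"travel":[-0.3,0,14.3],"angular":[-0.4,-0.2,0],"claw":7.5},
    {"travel":[-0.3,0,15.3],"angular":[-0.4,-0.2,0],"claw":7.5},
    {"travel":[-0.3,0,15.3],"angular":[-0.4,-0.2,0],"claw":7.5},
    {"travel":[-0.3,0,15.3],"angular":[-0.4,-0.2,0],"claw":6},
    {"travel":[-0.3,0,15.3],"angular":[-0.4,-0.2,0],"claw":5},
    {"travel":[-0.3,0,15.3],"angular":[-0.4,-0.2,0],"claw":4},
    {"travel":[-0.3,0,15.3],"angular":[-0.4,-0.2,0],"claw":3.5},
    {"travel":[-0.3,0,15.3],"angular":[-0.4,-0.2,0],"claw":3.5},
    {"travel":[-0.3,0,15.3],"angular":[-0.4,-0.2,0],"claw":3.5}
  ]
}}

```text
time_s: 11.35
eef_pos: [0.5772, 0.1598, 0.0794]
ee_rot: [-2.024, -1.748, -0.644]
force: [-1.8, -4.6, 5.6]
opening: 0.0445
finger_force: 62.0
```

Emit:
{"api": "play_rows", "payload": {
  "increments": [
    {"travel":[0,0,-1],"angular":[0,0,0],"claw":3.5},
    {"travel":[0,0,-3],"angular":[0,0,0],"claw":3.5},
    {"travel":[0,0,-6],"angular":[0,0,0],"claw":3.5},
    {"travel":[0,0,-10],"angular":[0,0,0],"claw":3.5},
    {"travel":[4,0,-14],"angular":[0,0,0],"claw":3.5},
    {"travel":[4,0,-17],"angular":[0,0,0],"claw":3.5},
    {"travel":[4,0,-17],"angular":[0,0,0],"claw":3.5}
  ]
}}

```text
time_s: 11.93
eef_pos: [0.5682, 0.0944, 0.2482]
ee_rot: [-2.027, -1.755, -0.653]
force: [0.4, -0.8, -1.3]
opening: 0.0444
finger_force: 61.5
```

```bash
python3 - <<'E'
from h import *
g=np.array([.5772,.1598,.0794]); Tg=R.from_rotvec([-2.024,-1.748,-.644])
print('block org in tool',(Tg.inv().apply(BO-g)*1e3).round(1), ((Tg.inv()*BR*R.from_euler('z',90,degrees=True)*R.from_euler('x',np.pi)).as_rotvec(degrees=True)).round(2))
o=telemetry.get_obs();print(o['eef_pos'],o['q'].round(2),o['opening'])
tool(W(CASE,(0,-55,200)),down(CASE[2]))
ims=[cams.read_camera(n) for n in("side","top")]
cv2.imwrite("pics/c6.png",cv2.resize(ims[0][110:310,150:400,::-1],None,fx=3,fy=3,interpolation=2))
E
```

```text
block org in tool [ 1.  -2.3 16.5] [ 0.37 -0.    0.08]
[0.56815247 0.09438191 0.2482338 ] [-0.31  0.38  1.48  0.61  1.41 -0.3 ] 0.04442126024929688
travel [-42.14   7.76 -23.37]
ang [-21.12 -30.73  69.93]
```

View pics/c6.png

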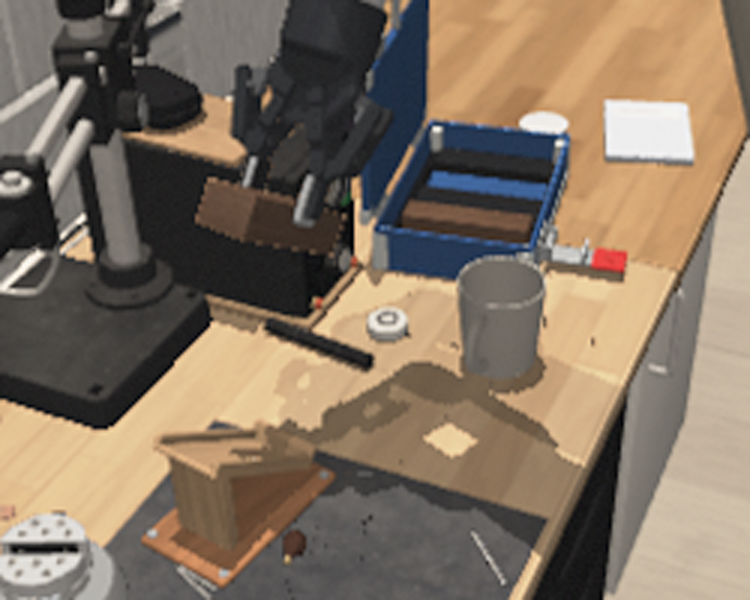

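The block is gripped level across the fingers and clear of the rest. Before moving on, I'll refine the pocket position numerically from the blue pocket floor while the arm is out of the way.

```bash
python3 - <<'E'
from h import *
im=cams.read_camera("top"); k,r,t=K("top"); M=cv2.Rodrigues(r)[0]; print('cam',-M.T@t)
hsv=cv2.cvtColor(im,cv2.COLOR_RGB2HSV)
poly=proj("top",[W(CASE,q) for q in[(74,-92,12),(74,-18,12),(-74,-18,12),(-74,-92,12)]])
m=np.zeros(im.shape[:2],np.uint8); cv2.fillPoly(m,[poly.round().astype(int)],1)
b=((hsv[...,0]>98)&(hsv[...,0]<125)&(hsv[...,1]>130)&(hsv[...,2]>70)).astype(np.uint8)*m
n,l,s,c=cv2.connectedComponentsWithStats(b); i=1+s[1:,4].argmax(); ys,xs=np.where(l==i); print(s[i],len(xs))
P=plane("top",np.c_[xs,ys],.005)[:,:2]-np.array(CASE[:2]); cc,ss=np.cos(CASE[2]),np.sin(CASE[2])
X=P[:,0]*cc+P[:,1]*ss; Y=-P[:,0]*ss+P[:,1]*cc
for a in np.arange(-.06,.061,.02):
    q=abs(X-a)<.012; print(a.round(2),'y',np.percentile(Y[q],[1,99]).round(4) if q.any() else None)
for a in (-.075,-.055,-.035):
    q=abs(Y-a)<.006; print(a,'x',np.percentile(X[q],[1,99]).round(4) if q.any() else None)
E
```

```text
cam [ 0.3766011  -0.07968816  0.98906683]
[ 380  186   30   56 1124] 1124
-0.06 y [-0.0824 -0.031 ]
-0.04 y [-0.0829 -0.0307]
-0.02 y [-0.0827 -0.0312]
0.0 y [-0.0832 -0.0305]
0.02 y [-0.0831 -0.0305]
0.04 y [-0.0833 -0.0307]
0.06 y [-0.0829 -0.0317]
-0.075 x [-0.069   0.0696]
-0.055 x [-0.0696  0.0699]
-0.035 x [-0.0689  0.0693]
```

Emit:
{"api": "play_rows", "payload": {
  "increments": [
    {"travel":[-4,0.7,-2.2],"angular":[0,0,0],"claw":3.5},
    {"travel":[-8,1.5,-4.4],"angular":[-1.5,-2.2,5],"claw":3.5},
    {"travel":[-12,2.2,-6.6],"angular":[-3,-4.4,10],"claw":3.5},
    {"travel":[-16,3,-8.9],"angular":[-4.5,-6.6,15],"claw":3.5},
    {"travel":[-20,3.7,-11],"angular":[-6,-8.8,20],"claw":3.5},
    {"travel":[-23,4.2,-12.7],"angular":[-7.5,-11,25],"claw":3.5},
    {"travel":[-26,4.8,-14.4],"angular":[-9,-13,30],"claw":3.5},
    {"travel":[-29,5.3,-16],"angular":[-10.5,-15.4,35],"claw":3.5},
    {"travel":[-32,5.9,-17.7],"angular":[-12,-17.6,40],"claw":3.5},
    {"travel":[-35,6.4,-19.4],"angular":[-13.5,-19.8,45],"claw":3.5},
    {"travel":[-38,7,-21],"angular":[-15,-22,50],"claw":3.5},
    {"travel":[-41,7.6,-22.7],"angular":[-16.5,-24.2,55],"claw":3.5},
    {"travel":[-42.1,7.8,-23.4],"angular":[-18,-26.4,60],"claw":3.5},
    {"travel":[-42.1,7.8,-23.4],"angular":[-19.5,-28.6,65],"claw":3.5},
    {"travel":[-42.1,7.8,-23.4],"angular":[-21.1,-30.7,69.9],"claw":3.5},
    {"travel":[-42.1,7.8,-23.4],"angular":[-21.1,-30.7,69.9],"claw":3.5},
    {"travel":[-42.1,7.8,-23.4],"angular":[-21.1,-30.7,69.9],"claw":3.5},
    {"travel":[-42.1,7.8,-23.4],"angular":[-21.1,-30.7,69.9],"claw":3.5}
  ]
}}

```text
time_s: 13.58
eef_pos: [0.5731, -0.3884, 0.1894]
ee_rot: [-3.123, -0.266, 0.019]
force: [-0.0, 1.3, -1.5]
opening: 0.0444
finger_force: 63.4
```

```bash
python3 - <<'E'
from h import *
for z in (60,24): tool(W(CASE,(-1,-55,z)),down(CASE[2]))
E
```

```text
travel [ 0.16  0.43 12.94]
ang [-0.49  0.67  0.28]
travel [ 0.2   0.46 16.54]
ang [-0.49  0.67  0.28]
```

Emit:
{"api": "play_rows", "payload": {
  "increments": [
    {"travel":[0.1,0.4,3],"angular":[-0.5,0.7,0.3],"claw":3.5},
    {"travel":[0.15,0.4,6],"angular":[-0.5,0.7,0.3],"claw":3.5},
    {"travel":[0.2,0.4,9],"angular":[-0.5,0.7,0.3],"claw":3.5},
    {"travel":[0.2,0.4,11.5],"angular":[-0.5,0.7,0.3],"claw":3.5},
    {"travel":[0.2,0.4,12.9],"angular":[-0.5,0.7,0.3],"claw":3.5},
    {"travel":[0.2,0.4,12.9],"angular":[-0.5,0.7,0.3],"claw":3.5},
    {"travel":[0.2,0.4,12.9],"angular":[-0.5,0.7,0.3],"claw":3.5}
  ]
}}

```text
time_s: 14.17
eef_pos: [0.574, -0.3918, 0.0612]
ee_rot: [3.13, 0.256, 0.001]
force: [1.0, -0.5, -0.6]
opening: 0.0446
finger_force: 63.4
```

```bash
python3 - <<'E'
from h import *
for z in (36,24): tool(W(CASE,(-1,-55,z)),down(CASE[2]))
ims=[cams.read_camera(n) for n in("side","top")]
b=cv2.resize(ims[0][130:210,270:360,::-1],None,fx=5,fy=5,interpolation=2); a=cv2.resize(ims[1][170:270,330:430,::-1],None,fx=3.5,fy=3.5,interpolation=2)
h=max(len(a),len(b)); pad=lambda t:cv2.copyMakeBorder(t,0,h-len(t),0,0,0)
cv2.imwrite("pics/c7.png",np.hstack([pad(a),pad(b)]))
E
```

```text
travel [-0.03 -0.04  2.52]
ang [ 0.06 -0.02 -0.14]
travel [-0.03 -0.04  3.72]
ang [ 0.06 -0.02 -0.14]
```

View pics/c7.png

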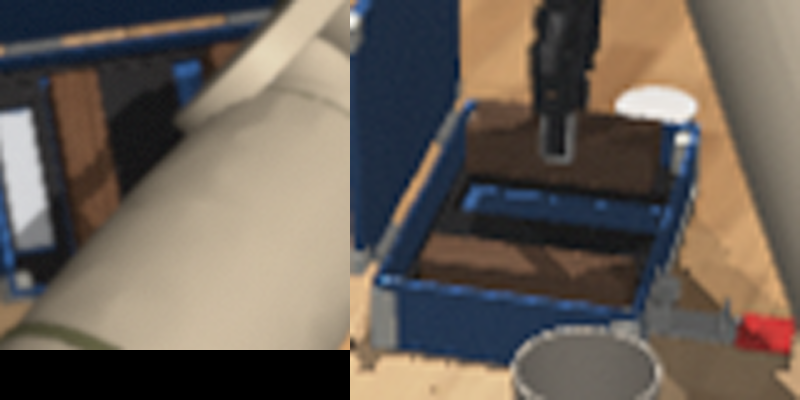

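The side crop shows the block level and lined up over the pocket: block ends at 470–665, pocket at 462–668. I'll lower it gently.

Emit:
{"api": "play_rows", "payload": {
  "increments": [
    {"travel":[0,0,1],"angular":[0,0,0],"claw":3.5},
    {"travel":[0,0,1.8],"angular":[0,0,0],"claw":3.5},
    {"travel":[0,0,2.5],"angular":[0,0,0],"claw":3.5},
    {"travel":[0,0,3],"angular":[0,0,0],"claw":3.5},
    {"travel":[0,0,3.4],"angular":[0,0,0],"claw":3.5},
    {"travel":[0,0,3.4],"angular":[0,0,0],"claw":3.5}
  ]
}}

```text
time_s: 14.77
eef_pos: [0.5741, -0.3914, 0.0261]
ee_rot: [3.13, 0.255, -0.0]
force: [0.1, -0.3, -0.8]
opening: 0.0448
finger_force: 63.4
```

Emit:
{"api": "play_rows", "payload": {
  "increments": [
    {"travel":[0,0,0.1],"angular":[0,0,0],"claw":3.5},
    {"travel":[0,0,0.2],"angular":[0,0,0],"claw":3.5},
    {"travel":[0,0,0.3],"angular":[0,0,0],"claw":3.5},
    {"travel":[0,0,0.3],"angular":[0,0,0],"claw":3.5}
  ]
}}

```text
time_s: 15.1
eef_pos: [0.5745, -0.3917, 0.0244]
ee_rot: [3.129, 0.255, 0.001]
force: [0.1, 0.2, -0.9]
opening: 0.0444
finger_force: 63.4
```

Emit:
{"api": "play_rows", "payload": {
  "increments": [
    {"travel":[0,0,0.1],"angular":[0,0,0],"claw":3.5},
    {"travel":[0,0,0.1],"angular":[0,0,0],"claw":3.5},
    {"travel":[0,0,0.1],"angular":[0,0,0],"claw":3.5}
  ]
}}

```text
time_s: 15.35
eef_pos: [0.5745, -0.3918, 0.0235]
ee_rot: [3.129, 0.255, 0.002]
force: [0.8, 0.4, -0.9]
opening: 0.0445
finger_force: 63.5
```

Emit:
{"api": "play_rows", "payload": {
  "increments": [
    {"travel":[0,0,0.1],"angular":[0,0,0],"claw":3.5},
    {"travel":[0,0,0.2],"angular":[0,0,0],"claw":3.5},
    {"travel":[0,0,0.2],"angular":[0,0,0],"claw":3.5},
    {"travel":[0,0,0.2],"angular":[0,0,0],"claw":3.5}
  ]
}}

```text
time_s: 15.68
eef_pos: [0.5747, -0.3918, 0.023]
ee_rot: [3.128, 0.255, 0.002]
force: [-3.0, 3.4, 9.1]
opening: 0.0445
finger_force: 64.5
```

Contact shows at 9 N, right at the expected floor height, so I'll release and back off.

Emit:
{"api": "play_rows", "payload": {
  "increments": [
    {"travel":[0,0,0],"angular":[0,0,0],"claw":5},
    {"travel":[0,0,0],"angular":[0,0,0],"claw":6},
    {"travel":[0,0,0],"angular":[0,0,0],"claw":6.5},
    {"travel":[0,0,0],"angular":[0,0,0],"claw":6.5},
    {"travel":[0,0,-1],"angular":[0,0,0],"claw":6.5},
    {"travel":[0,0,-3],"angular":[0,0,0],"claw":6.5},
    {"travel":[0,0,-7],"angular":[0,0,0],"claw":6.5},
    {"travel":[0,0,-11],"angular":[0,0,0],"claw":6.5},
    {"travel":[0,0,-15],"angular":[0,0,0],"claw":6.5},
    {"travel":[-4,0,-19],"angular":[0,0,0],"claw":6.5},
    {"travel":[-8,2,-22],"angular":[0,0,0],"claw":6.5},
    {"travel":[-12,5,-22],"angular":[0,0,0],"claw":6.5},
    {"travel":[-16,8,-22],"angular":[0,0,0],"claw":6.5},
    {"travel":[-20,11,-22],"angular":[0,0,0],"claw":6.5},
    {"travel":[-24,14,-22],"angular":[0,0,0],"claw":6.5},
    {"travel":[-28,16,-22],"angular":[0,0,0],"claw":6.5},
    {"travel":[-30,18,-22],"angular":[0,0,0],"claw":6.5},
    {"travel":[-30,18,-22],"angular":[0,0,0],"claw":6.5}
  ]
}}

```text
time_s: 17.18
eef_pos: [0.3069, -0.617, 0.2427]
ee_rot: [3.128, 0.254, 0.002]
force: [1.1, -1.3, 0.1]
opening: 0.065
finger_force: 0.0
```

```bash
python3 - <<'E'
from h import *
print(telemetry.get_obs()['force'])
# numeric check, views used up: dark-brown block top region and predicted outline
im=cams.read_camera("top"); side=cams.read_camera("side")
hsv=cv2.cvtColor(im,cv2.COLOR_RGB2HSV)
g=lambda q:im[tuple(proj("top",W(CASE,q))[0].round().astype(int)[::-1])]
for x in (-68,-60,-30,0,30,60,68): print(x,[g((x,y,z)).tolist() for y,z in((-90,19),(-81,7),(-75,39),(-55,39),(-35,39),(-29,19),(51,35))])
poly=proj("top",[W(CASE,q) for q in[(80,-105,30),(80,-15,30),(-80,-15,30),(-80,-105,30)]])
m=np.zeros(im.shape[:2],np.uint8); cv2.fillPoly(m,[poly.round().astype(int)],1)
i=im.astype(int); br=((i[...,0]-i[...,2])>12).astype(np.uint8)*m
n,l,s,c=cv2.connectedComponentsWithStats(br); j=1+s[1:,4].argmax(); ys,xs=np.where(l==j)
ctr,wh,an=cv2.minAreaRect(np.c_[xs,ys].astype(np.float32)); bp=plane("top",cv2.boxPoints((ctr,wh,an)),.039)
d=bp[:,:2]-np.array(CASE[:2]); cc,ss=np.cos(CASE[2]),np.sin(CASE[2]); print(len(xs),np.c_[d[:,0]*cc+d[:,1]*ss,-d[:,0]*ss+d[:,1]*cc].round(4))
E
```

```text
[ 1.05161315 -1.2841972   0.06344155]
-68 [[42, 41, 42], [44, 69, 107], [40, 35, 36], [52, 87, 139], [45, 74, 118], [46, 74, 117], [97, 73, 65]]
-60 [[65, 54, 49], [90, 67, 57], [127, 92, 68], [105, 75, 53], [80, 57, 43], [36, 54, 82], [110, 76, 55]]
-30 [[93, 70, 57], [121, 87, 64], [125, 90, 66], [105, 75, 55], [66, 49, 37], [38, 54, 79], [113, 79, 57]]
0 [[66, 53, 47], [129, 92, 67], [128, 91, 67], [109, 77, 56], [91, 64, 48], [37, 53, 83], [123, 87, 64]]
30 [[89, 68, 55], [124, 88, 65], [127, 90, 67], [106, 74, 54], [89, 64, 46], [37, 53, 81], [121, 84, 60]]
60 [[66, 52, 46], [115, 82, 60], [127, 91, 68], [103, 75, 55], [71, 55, 51], [47, 72, 112], [119, 81, 58]]
68 [[67, 56, 52], [105, 75, 55], [43, 40, 39], [36, 35, 34], [40, 38, 39], [38, 61, 96], [114, 80, 59]]
1140 [[ 0.0655 -0.029 ]
 [ 0.0687 -0.0856]
 [-0.0651 -0.0831]
 [-0.0678 -0.0279]]
```

```bash
cat > chk.py <<'E'
from h import *
from scipy.optimize import minimize
k=8
def edge(n):
    im=cams.read_camera(n).astype(int)
    poly=proj(n,[W(CASE,q) for q in[(78,-112,25),(78,5,19),(-78,5,19),(-78,-112,25)]])
    m=np.zeros(im.shape[:2],np.uint8); cv2.fillPoly(m,[poly.round().astype(int)],1)
    b=((im[...,0]-im[...,2])>8).astype(np.uint8)*m
    nn,l,s,c=cv2.connectedComponentsWithStats(b); return (l==1+s[1:,4].argmax()).astype(np.float32)
M={n:edge(n) for n in("top","side")}
def ren(n,p):
    y,z,roll,x,pitch,yaw=p
    A=R.from_euler('xyz',[roll,pitch,yaw]); q=[]
    for a in(-64,64):
        for b in(-23,23):
            for c in(14,34): q.append(A.apply([a,b,c])+[x,y,z])   # part above the insert
    u=proj(n,[W(CASE,v) for v in q]); h=cv2.convexHull(((u+.5)*k).astype(np.float32)).round().astype(int)
    o=np.zeros((420*k,560*k),np.uint8); cv2.fillPoly(o,[h],255)
    return cv2.resize(o,(560,420),interpolation=cv2.INTER_AREA)/255.
def cost(p,ns=("top","side")): return sum(np.abs(ren(n,p)-M[n]).sum() for n in ns)
sc=np.array([2,2,.04,2,.03,.03])
for n,m in M.items(): print(n,m.sum())
for s in ([-55,5,0,0,0,0],[-58,8,.1,0,0,0],[-58,8,-.1,0,0,0]):
    f=minimize(cost,s,method='Nelder-Mead',options=dict(initial_simplex=np.array([s]+[np.array(s)+np.eye(6)[i]*sc for i in range(6)]),maxiter=350)); print(f.x.round(3),f.fun,cost(f.x,("top",)))
E
python3 chk.py
```

```text
top 1165.0
side 510.0
[-5.778e+01  6.534e+00  3.600e-02  1.860e+00 -1.000e-03 -5.000e-03] 161.48627450980393 79.51764705882354
[-5.6873e+01  8.2660e+00  5.1000e-02  1.3830e+00  3.0000e-03 -7.0000e-03] 167.18039215686275 75.57647058823528
[-5.9551e+01  5.7520e+00 -5.0000e-02  1.0630e+00  7.0000e-03 -5.0000e-03] 147.7019607843137 92.73725490196078
```

```bash
python3 -c "
from cell import sign_off
print(sign_off())"
```

```text
the job is handed in; nothing more can be done
None
```

I've handed the job in: the latch is swung out, the lid stands upright, and the walnut block looks flat in the empty pocket, about 3 mm off centre; that last check was by image fit only and left tilt uncertain to about 0.05 rad, and no result came back from the hand-in.

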